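# Tip the scoop out of the tall pot

## Robot

A 7-joint arm with a two-finger parallel gripper is mounted at the origin on the work surface. World frame = base frame: x ahead of the robot, y to its left, z up, the work surface at z = 0. Lengths are in m, angles in degrees, forces in N, time in s.
With the tool pointing down it reaches from about 0.425 to 0.875 m from the base axis. Payload 4.7 kg.
Tool frame: the origin (TCP) lies between the finger pads; the fingertips stand 22 mm ahead of it and the grasp point (between the pads) lies 3 mm ahead of it; z points along the fingers, y is the line along which they close (so a half turn about z gives the same grasp; the last joint's range is limited). The gripper opens to 87 mm and grips with 3 to 60 N. Pads are 19 mm wide; open, the fingers measure 117 mm over their backs; the gripper's body (75 mm by 190 mm) begins 51 mm behind the grasp point.
Start: joints at [68.818, 18.392, -4.016, 83.108, 1.295, 78.541, -3.26], TCP at [0.243, -0.603, 0.245] pointing down, gripper open.
Joint ranges: [-163.93, 163.93], [-17.29, 119.83], [-79.2, 71.16], [3.27, 140.29], [-89.18, 269.18], [5.43, 117.66], [-154.24, 154.24]. Speed limits (degrees/s): [147.25, 147.25, 180, 180, 180, 180, 180].

## Interface

Orientations are given as [roll, pitch, yaw] about the fixed x, y, z axes, in that order (R = Rz(yaw) Ry(pitch) Rx(roll)).
In Python, from cell import env gives the robot as it stands.
- The arm moves only by the tool drive_tool, never from a script. Its argument "moves" is a list of rows, each a list of 3 entries, a list of its own where there are three numbers: the shift along the tool's x, y, z in mm, then the turn, a rotation vector about the tool's x, y, z in rad, then the closure, from 0 (fully open) to 1 (shut). In form: [[[x, y, z], [wx, wy, wz], jaw], ...]. A call has 1 to 12 rows; each row shifts and turns the commanded pose from where the row before left it, along the tool's axes as they then stand; what a row does not reach is not made up. A row lasts 1/12 s, in which the tool goes at most 41.7 mm and 7.16 degrees, less where a joint would pass 70% of its speed; a pose out of reach is approached as far as the arm can. A call with a gripper value outside its range is refused whole. The fingers move at their own pace and stop on an object; "newtons" is the grip in N (left out, the last holds). Time passes only in rows, so rows that do not move let the fingers close. It gives the time, the measured TCP pose, the force, the opening and the grip force at its end, in the units of the state.
- env.get_obs(): the state, without advancing time (a new reading comes with each control period).
- env.read_camera(name): name is "side" or "top" or "wrist"; returns (picture, depth): 400x640x3 uint8, blue, green, red; 400x640 float32, m along the optical axis (not along the pixel's ray), 0 where there is no reading.
- env.get_calibration(name): a dict with "fx", "fy", "cx", "cy" (pixels), "T" (4x4, takes a point from camera to world coordinates). Camera axes: x right, y down, z forward; pixel columns grow to the right and rows downward; lengths in m; the calibration is good to about 2 mm. A picture is of the moment at which its call begins: read the wrist's pose just before it. get_calibration takes no time and is no camera call; for the wrist camera it gives the pose at the moment of the call.
- env.sign_off(): hands the job in; it is judged then, once.
The state is a dict: "time_s": time; "qpos": joint angles; "joint_velocities": joint speeds; "effort": joint torques, N m; "tool_pos": TCP position; "tool_rot": TCP orientation; "force": force on the tool from outside, world axes, zero at the start; "wrist_torque": the same for the moment, N m; "grip_width": finger opening in m; "grasp_force": force on a finger pad.
Only numpy, scipy, OpenCV 4.12 (cv2) and the standard library are available. Lean on these libraries where they do the work, as an engineer would, in place of code of your own. Each camera call takes 0.05 s, during which the arm holds its last target. There are 200 camera calls.

## Task

A small aluminium scoop has dropped down inside the tall narrow black pot, too deep to grip: without letting the pot topple or fall, lay it on its side on the counter with the scoop still inside and let go, then take it again by its foot half and raise that end so that the scoop slides out of the mouth onto the counter. Leave the empty pot lying on its side on the counter, pick up the scoop and lay it gently, lengthwise, in the long shallow hinoki tray. Leave the tray and the other things where they stand.

Things in the scene. Friction and masses are not known exactly. Their poses are not given: they have to be found in the camera images.
- pot: Tall narrow square pot of matte black ceramic, 54 x 54 mm outside, 180 mm tall, walls and floor 6 mm (bore 42 x 42 mm, 174 mm deep); about 0.45 kg, balance point 80 mm from the foot, loose, starts upright at the left or right. Origin: centre of its underside; z runs from foot to mouth, x and y are square to its side faces. Lying on its side, its axis is 27 mm above the counter.
- scoop: Aluminium scoop, 105 mm long, 0.09 kg, starting in the pot blade down, its top 70 mm below the mouth. Origin: middle of the blade's open end; z runs from there to the handle end. Blade (z 0-56 mm): trough 34 mm wide (x), 24 mm deep (y). Handle (z 56-105 mm): round bar 17 mm thick on the z axis. Slippery (friction 0.3): slides out of a pot sloping 25 degrees or more.
- scoop_handle (a point): Point on the axis of the scoop's handle, 74 mm from the blade end, a good place to grip across. The scoop may lie on any side: its axis is then 12 to 17 mm above the surface, or slopes a little.
- scoop_mid (a point): Middle of the scoop's length, on its axis, 52.5 mm from the blade end.
- tray: Long shallow open tray of hinoki wood, 190 mm (x) by 90 mm (y) outside and 16 mm high, walls and floor 6 mm thick; 0.45 kg, loose, on the side of the counter opposite the pot, its length pointing roughly away from the robot. Origin: centre of its underside; z up.
- turntable: Bystander: round hinoki turntable, 190 mm in diameter and 34 mm high, far side of the counter. Origin: centre of its underside.
- bowl: Bystander: low round black ceramic bowl-pot, 124 mm across the rim and 75 mm high, standing on the turntable. Origin: centre of its underside.
- mister: Bystander: yellow plastic spray mister with a white press-button head, 72 mm in diameter and 167 mm high, at the far left. Origin: centre of its underside.
Not all that is in view belongs to the job. There is more than one size of the pot; the job needs the larger. What is shaped like the tray but orange is not meant.

How it is judged (in metres and radians):
On the way, in this order (a step that is already met when the one before it is completed fails the run):
1. the pot lies on its side on the counter, let go, with the scoop still inside (angle between pot's own z axis and vertical between 1.47 and 1.67 rad and height (world z) of pot below 0.035 m and contact force between the fingers and pot below 0.1 N and z of scoop in the frame of pot below 0.09 m), for 0.2 s.
2. the pot, its foot raised by the fingers at least about 10 degrees above level, is letting the scoop out: the middle of the scoop's handle is past the mouth (angle between pot's own z axis and vertical above 1.75 rad and contact force between the fingers and pot above 0.5 N and z of scoop_handle in the frame of pot above 0.18 m), for 0.05 s.
At the end, for the whole second after the job is handed in: The scoop lies at rest flat in the tray, its middle within 45 mm lengthwise and 30 mm crosswise of the tray's centre and its length within 20 degrees of the tray's (either way round); the pot lies at rest on its side on the counter (within 6 degrees of level), not touching the tray (x of scoop_mid in the frame of tray between -0.045 and 0.045 m and y of scoop_mid in the frame of tray between -0.03 and 0.03 m and z of scoop_mid in the frame of tray below 0.03 m and angle between the z axis of scoop and the x axis of tray, either way round below 0.35 rad and angle between scoop's own z axis and vertical between 1.4 and 1.74 rad and linear speed of each of scoop, pot below 0.02 m/s and angle between pot's own z axis and vertical between 1.47 and 1.67 rad and height (world z) of pot between 0.02 and 0.035 m and contact force between pot and tray below 0.1 N).
It fails at once if the pot topples (turns faster than 6 rad/s) (angular speed of pot above 6 rad/s).
It fails at once if the pot is dropped (moves faster than 0.5 m/s while its foot is under 5 cm and no finger holds it) (linear speed of pot above 0.5 m/s and height (world z) of pot below 0.05 m and contact force between the fingers and pot below 0.1 N).
It fails at once if the scoop is dropped into the tray (faster than 0.9 m/s near it) (linear speed of scoop above 0.9 m/s and horizontal distance between scoop_mid and tray below 0.06 m and height (world z) of scoop_mid below 0.05 m).
It fails at once if the tray is shifted by more than 40 mm (distance of tray from where it was at the start of the episode above 0.04 m).
It fails at once if the turntable, bowl or mister is shifted by more than 30 mm (distance of any of turntable, bowl, mister from where it was at the start of the episode above 0.03 m).
It also fails if it takes over 72 s, if anything falls off the work surface, if the arm or the gripper's body presses on something with over 40 N, if the wrist force passes 120 N, or if a joint passes its speed limit or range.

## Working session

There is one attempt and no reset: what is moved stays moved. The work goes in short steps, Python scripts to look and compute and a tool call to move; the robot and the scene stay as the last step left them, time stands still between calls to the robot, and variables do not carry over. Pictures are saved under pics/ and viewed, at most 13 in all, crops included, and the job is handed in when it is done.

Besides the shell and the picture viewer there is one more tool, called after "Request:" as name(argument=value, ...), one argument or row to a line, values as JSON. drive_tool: Moves the arm, as the interface text tells. Its arguments: {"type":"object","properties":{"moves":{"type":"array"},"newtons":{"type":"number"}},"required":["moves"]}

```bash
mkdir -p pics; ls; cat > h.py <<'E'
from cell import env
import numpy as np, cv2
def cloud(name):
    c=env.get_calibration(name); p,d=env.read_camera(name)
    v,u=np.mgrid[:400,:640]
    P=np.stack([(u-c['cx'])/c['fx']*d,(v-c['cy'])/c['fy']*d,d],-1)@c['T'][:3,:3].T+c['T'][:3,3]
    P[d==0]=np.nan
    return p,P
E
python3 - <<'E'
from h import *
o=env.get_obs(); print(o)
for n in("top","side"):
    p,P=cloud(n); cv2.imwrite(f"pics/{n}0.png",p); np.save(f"{n}0.npy",P)
    c=env.get_calibration(n); print(n,c['fx'],c['cx'],c['cy'],np.round(c['T'],3).tolist())
E
```

```text
pics
{'time_s': 0.0, 'qpos': array([68.81739711, 18.43926748, -4.01530142, 83.17494016,  1.29380934,
       78.54087096, -3.26039971]), 'joint_velocities': array([ 0.03853665,  0.00927064,  0.02574884,  0.15705026, -0.04788589,
        0.03316691, -0.00429675]), 'effort': array([-5.76020702e-04, -4.91286027e+01, -4.03909441e-01, -3.12529099e+01,
       -6.37792144e-02,  4.36710985e-02,  1.74448469e-04]), 'tool_pos': array([ 0.24316053, -0.60225027,  0.24345875]), 'tool_rot': array([-1.79890098e+02,  4.67606691e-03,  2.19915022e+01]), 'force': array([-0.94966115,  0.01610528, -0.44472821]), 'wrist_torque': array([0.04157442, 0.00220197, 0.00513448]), 'grasp_force': 0.0, 'grip_width': 0.08667383948317021}
top 505.824995026429 320.2665183235084 198.63078336927586 [[0.001, -0.993, 0.117, 0.382], [-1.0, -0.004, -0.019, -0.04], [0.019, -0.117, -0.993, 1.623], [0.0, 0.0, 0.0, 1.0]]
side 452.7681640573459 317.9410260298528 200.12777590174656 [[-0.889, -0.268, 0.372, 0.035], [-0.458, 0.477, -0.75, 1.006], [0.024, -0.837, -0.547, 0.85], [0.0, 0.0, 0.0, 1.0]]
```

View pics/top0.png

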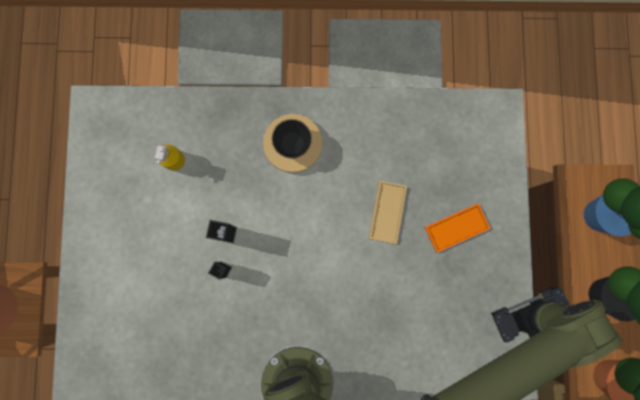

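View pics/side0.png

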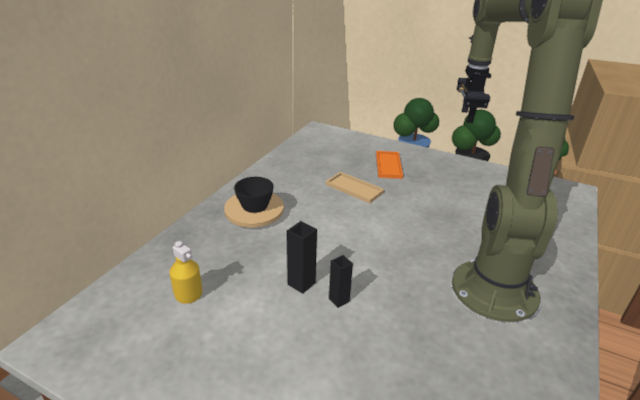

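The top view shows the larger black pot at (221,231) with grey metal inside. The smaller black pot at (220,270) is a decoy. The hinoki tray is at (389,213), and the orange tray at (458,229) is a decoy. The turntable and bowl are at (292,140) and the mister at (171,157). The side view shows the large pot at (302,258) and the small one at (340,281). I choose (221,231) and (389,213).

```bash
python3 - <<'E'
from h import *
p=cv2.imread("pics/top0.png");P=np.load("top0.npy");S=np.load("side0.npy");ps=cv2.imread("pics/side0.png")
def rect(n,m,Q):
    q=Q[m][:,:2]; r=cv2.minAreaRect((q*1000).astype(np.float32)); print(n,m.sum(),np.round(r[0]),np.round(r[1]),round(r[2],1),'z',np.round(np.nanpercentile(Q[m][:,2],[2,50,98]),3))
u0,v0=np.meshgrid(np.arange(640),np.arange(400))
def box(a,b,c,d): return (u0>=a)&(u0<b)&(v0>=c)&(v0<d)
z=P[...,2]
rect('pot top rim',box(195,245,215,248)&(z>.165),P)
rect('small rim',box(200,240,255,285)&(z>.08),P)
hs=cv2.cvtColor(p,cv2.COLOR_BGR2HSV)
tan=(hs[...,0]<25)&(hs[...,1]>70)
rect('tray',box(360,415,175,250)&tan,P)
rect('orange',box(415,500,195,260)&tan,P)
rect('turntable',box(255,330,105,180)&(z>.02),P)
rect('mister',box(150,190,140,175)&(z>.03),P)
sz=S[...,2]
rect('pot side',box(280,322,215,300)&(sz>.01)&(ps.max(2)<80),S)
rect('pot side rim',box(280,322,215,300)&(sz>.17)&(ps.max(2)<110),S)
rect('small side',box(325,355,250,310)&(sz>.01)&(ps.max(2)<80),S)
# scoop
g=box(205,240,220,245)&(p.min(2)>60)&(z<.15)&(z>.03); print(g.sum()); 
if g.sum(): rect('scoop',g,P)
s=cv2.hconcat([cv2.resize(p[205:290,190:300],None,fx=4,fy=4,interpolation=2),cv2.resize(p[175:260,355:445],None,fx=4,fy=4,interpolation=2)])
cv2.imwrite("pics/crop0.png",s)
E
```

```text
pot top rim 175 [461. 226.] [55. 54.] 78.9 z [0.167 0.179 0.187]
small rim 164 [348. 233.] [40. 39.] 62.5 z [0.084 0.123 0.134]
tray 1697 [ 530. -287.] [ 88. 192.] 76.3 z [-0.001  0.007  0.02 ]
orange 1840 [ 482. -515.] [ 96. 203.] 23.8 z [-0.003  0.007  0.021]
turntable 2700 [752.  18.] [190. 187.] 7.7 z [0.027 0.038 0.111]
mister 567 [693. 395.] [61. 74.] 68.6 z [0.035 0.099 0.167]
pot side 1755 [464. 227.] [59. 57.] 79.3 z [0.015 0.117 0.181]
pot side rim 283 [464. 227.] [58. 57.] 79.1 z [0.17  0.178 0.183]
small side 931 [350. 235.] [42. 41.] 64.0 z [0.013 0.086 0.131]
81
scoop 81 [461. 223.] [50. 53.] 79.6 z [0.035 0.079 0.131]
```

View pics/crop0.png

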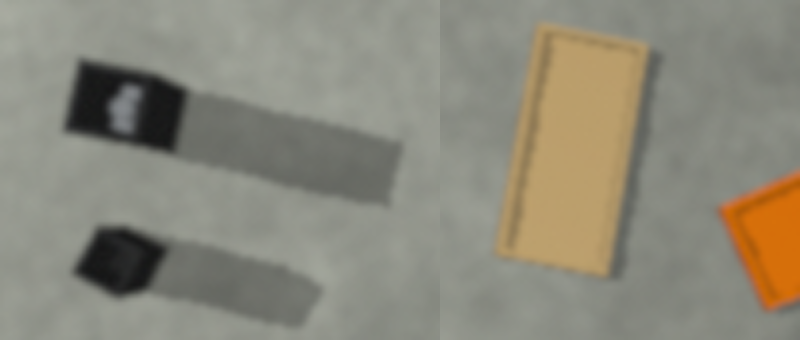

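Choice confirmed: the larger pot shows the scoop inside and the plain hinoki tray is distinct from the orange one. The plan is to take the pot sideways with the tool tilted about 60°, coming from +y, then swing it until the mouth points to -y. First I move over there.

```bash
cat >> h.py <<'E'
from scipy.linalg import logm,expm
from scipy.spatial.transform import Rotation as Ro
def cur():
    o=env.get_obs(); T=np.eye(4); T[:3,:3]=Ro.from_euler('xyz',o['tool_rot'],degrees=True).as_matrix(); T[:3,3]=o['tool_pos']; return T
def pose(g,th,a):  # grasp point, tilt towards direction a-90, yaw a of tool y
    a,th=np.radians([a,th]); y=np.array([np.cos(a),np.sin(a),0]); h=np.array([np.sin(a),-np.cos(a),0])
    z=np.sin(th)*h-np.cos(th)*np.array([0,0,1]); T=np.eye(4); T[:3,:3]=np.c_[np.cross(y,z),y,z]; T[:3,3]=np.array(g)-.003*z; return T
def plan(T,A=None,maxd=38,maxa=6.8,n=None):
    A=cur() if A is None else A; L=np.real(logm(np.linalg.inv(A)@T))
    w=np.degrees(np.linalg.norm([L[2,1],L[0,2],L[1,0]])); d=1000*np.linalg.norm(L[:3,3])
    n=n or int(max(np.ceil(d/maxd),np.ceil(w/maxa),1)); E=expm(L/n)
    print(n,'rows of',np.round(E[:3,3]*1000,1).tolist(),np.round(Ro.from_matrix(E[:3,:3]).as_rotvec(),3).tolist(),'mid',np.round((A@expm(L/2))[:3,3],3)); return T
E
python3 - <<'E'
from h import *
A=plan(pose([.55,-.1,.36],0,-40)); B=plan(pose([.52,.38,.36],0,-11),A); plan(pose([.45,.40,.25],60,-11),B)
E
```

```text
16 rows of [34.1, -14.8, -7.4] [-0.0, -0.0, -0.031] mid [ 0.427 -0.37   0.303]
13 rows of [32.3, -18.8, 0.0] [0.0, 0.0, -0.039] mid [0.566 0.142 0.363]
9 rows of [6.7, -8.1, 11.1] [0.0, -0.116, 0.0] mid [0.488 0.406 0.308]
```

Request:
drive_tool(
  moves=[
    [[34,-15,-7.5],[0,0,-0.031],0],
    [[34,-15,-7.5],[0,0,-0.031],0],
    [[34,-15,-7.5],[0,0,-0.031],0],
    [[34,-15,-7.5],[0,0,-0.031],0],
    [[34,-15,-7.5],[0,0,-0.031],0],
    [[34,-15,-7.5],[0,0,-0.031],0],
    [[34,-15,-7.5],[0,0,-0.031],0],
    [[34,-15,-7.5],[0,0,-0.031],0],
    [[34,-15,-7.5],[0,0,-0.031],0],
    [[34,-15,-7.5],[0,0,-0.031],0],
    [[34,-15,-7.5],[0,0,-0.031],0],
    [[34,-15,-7.5],[0,0,-0.031],0],
  ],
)

```text
time_s: 1.1
tool_pos: [0.4945, -0.2352, 0.3345]
tool_rot: [-180.0, 0.0, 43.4]
force: [0.7, 0.2, -0.3]
grip_width: 0.0868
grasp_force: 0.0
```

Request:
drive_tool(
  moves=[
    [[34,-15,-7.5],[0,0,-0.031],0],
    [[34,-15,-7.5],[0,0,-0.031],0],
    [[34,-15,-7.5],[0,0,-0.031],0],
    [[34,-15,-7.5],[0,0,-0.031],0],
    [[32,-19,0],[0,0,-0.039],0],
    [[32,-19,0],[0,0,-0.039],0],
    [[32,-19,0],[0,0,-0.039],0],
    [[32,-19,0],[0,0,-0.039],0],
    [[32,-19,0],[0,0,-0.039],0],
    [[32,-19,0],[0,0,-0.039],0],
    [[32,-19,0],[0,0,-0.039],0],
    [[32,-19,0],[0,0,-0.039],0],
  ],
)

```text
time_s: 2.1
tool_pos: [0.5506, 0.2003, 0.364]
tool_rot: [-180.0, 0.0, 68.4]
force: [1.0, 1.3, 0.5]
grip_width: 0.0871
grasp_force: 0.0
```

Request:
drive_tool(
  moves=[
    [[32,-19,0],[0,0,-0.039],0],
    [[32,-19,0],[0,0,-0.039],0],
    [[32,-19,0],[0,0,-0.039],0],
    [[32,-19,0],[0,0,-0.039],0],
    [[32,-19,0],[0,0,-0.039],0],
  ],
)

```text
time_s: 2.52
tool_pos: [0.5074, 0.3808, 0.3638]
tool_rot: [-180.0, 0.0, 79.5]
force: [0.9, 0.3, -0.0]
grip_width: 0.0868
grasp_force: 0.0
```

```bash
python3 - <<'E'
from h import *
o=env.get_obs();print(o['time_s'],o['tool_pos'],o['tool_rot'],o['qpos'])
plan(pose([.45,.40,.25],60,-11))
E
```

```text
2.5167 [0.5073606  0.38081093 0.36384394] [-1.79969731e+02  4.30036201e-02  7.95266795e+01] [ -3.85442202  21.14773298 -48.90842534  72.52849886  15.79585324
  93.13791311 -60.37711994]
9 rows of [7.0, -6.6, 11.1] [0.0, -0.116, 0.001] mid [0.482 0.406 0.309]
```

```bash
python3 - <<'E'
from h import *
B=plan(pose([.495,.40,.25],63,-11))
E
```

```text
10 rows of [7.4, -1.5, 9.4] [0.0, -0.11, 0.001] mid [0.504 0.407 0.31 ]
```

Request:
drive_tool(
  moves=[
    [[7.4,-1.5,9.4],[0,-0.11,0.001],0],
    [[7.4,-1.5,9.4],[0,-0.11,0.001],0],
    [[7.4,-1.5,9.4],[0,-0.11,0.001],0],
    [[7.4,-1.5,9.4],[0,-0.11,0.001],0],
    [[7.4,-1.5,9.4],[0,-0.11,0.001],0],
    [[7.4,-1.5,9.4],[0,-0.11,0.001],0],
    [[7.4,-1.5,9.4],[0,-0.11,0.001],0],
    [[7.4,-1.5,9.4],[0,-0.11,0.001],0],
    [[7.4,-1.5,9.4],[0,-0.11,0.001],0],
    [[7.4,-1.5,9.4],[0,-0.11,0.001],0],
    [[0,0,0],[0,0,0],0],
  ],
)

```text
time_s: 3.43
tool_pos: [0.5072, 0.3891, 0.2435]
tool_rot: [-174.4, 42.3, 81.8]
force: [0.9, -0.7, -1.5]
grip_width: 0.087
grasp_force: 0.0
```

```bash
python3 - <<'E'
from h import *
o=env.get_obs();print(o['time_s'],o['tool_pos'],o['tool_rot'],np.round(o['qpos'],1)); print(cur().round(3), pose([.495,.40,.25],63,-11).round(3))
p,P=cloud("side"); cv2.imwrite("pics/side1.png",p)
B=plan(pose([.490,.37,.115],63,-11)); B=plan(pose([.462,.227,.098],63,-11),B)
E
```

```text
3.4333 [0.50720549 0.38909965 0.24354518] [-174.38431645   42.25242163   81.82798485] [-59.6  46.7  22.3  54.2   7.7 117.4 -47.6]
[[ 0.105  0.976 -0.192  0.507]
 [ 0.733 -0.207 -0.648  0.389]
 [-0.672 -0.072 -0.737  0.244]
 [ 0.     0.     0.     1.   ]] [[ 0.087  0.982 -0.17   0.496]
 [ 0.446 -0.191 -0.875  0.403]
 [-0.891  0.    -0.454  0.251]
 [ 0.     0.     0.     1.   ]]
4 rows of [21.5, -1.6, 24.9] [-0.014, -0.091, 0.012] mid [0.498 0.388 0.18 ]
4 rows of [-12.8, -0.0, 34.4] [0.0, 0.0, 0.0] mid [0.477 0.301 0.108]
```

View pics/side1.png

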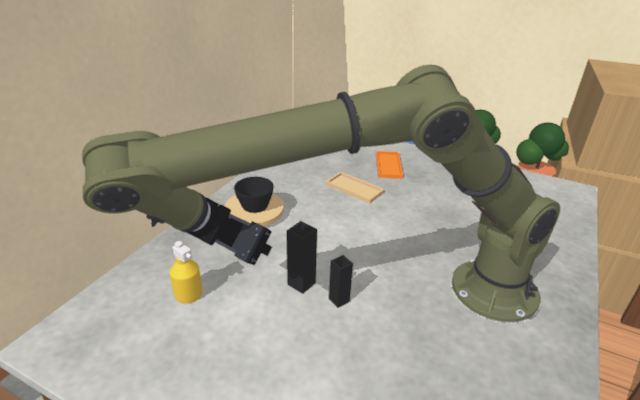

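The picture shows the gripper at (240,240) px pointing at the pot at (302,258), with the wrist at (120,190), clear of the mister at (185,270). Joint 6 is at its limit at about 42° of tilt, so I will grip higher, at 140 mm and 38° tilt, where the gripper body clears the mouth.

```bash
python3 - <<'E'
from h import *
G=pose([.4645,.235,.140],38,-11); z=G[:3,2]; S=G.copy(); S[:3,3]-=.11*z
print(S[:3,3]); plan(S); plan(G,S)
E
```

```text
[0.47777453 0.30329155 0.22904522]
3 rows of [-19.5, -3.3, 24.0] [-0.022, 0.024, 0.012] mid [0.492 0.347 0.238]
3 rows of [-0.0, -0.0, 36.7] [0.0, -0.0, 0.0] mid [0.471 0.27  0.186]
```

Request:
drive_tool(
  moves=[
    [[-19.5,-3.3,24],[-0.022,0.024,0.012],0],
    [[-19.5,-3.3,24],[-0.022,0.024,0.012],0],
    [[-19.5,-3.3,24],[-0.022,0.024,0.012],0],
    [[0,0,0],[0,0,0],0],
    [[0,0,0],[0,0,0],0],
  ],
)

```text
time_s: 3.9
tool_pos: [0.4765, 0.3031, 0.2322]
tool_rot: [-179.7, 37.4, 79.3]
force: [0.0, -0.4, 0.4]
grip_width: 0.087
grasp_force: 0.0
```

```bash
python3 - <<'E'
from h import *
o=env.get_obs();print(o['time_s'],o['tool_pos'],o['tool_rot'],np.round(o['qpos'],1))
G=pose([.4645,.235,.140],38,-11); S=G.copy(); S[:3,3]-=.11*G[:3,2]
print(Ro.from_matrix(G[:3,:3]).as_euler('xyz',degrees=True))
plan(S);plan(G)
p,P=cloud("wrist"); cv2.imwrite("pics/w1.png",p)
m=(p.max(2)<60)&(abs(P[...,2]-.178)<.012)&(P[...,1]>.17)&(P[...,1]<.29)&(abs(P[...,0]-.462)<.06); q=(P[m][:,:2]*1000).astype(np.float32)
print(m.sum(), cv2.minAreaRect(q) if m.sum() else 0)
E
```

```text
3.9 [0.47648777 0.30306877 0.2322198 ] [-179.65932604   37.40817261   79.33766117] [-61.8  31.2  22.2  77.3  11.6 103.1 -50.6]
[180.  38.  79.]
1 rows of [2.3, 1.2, 2.2] [-0.002, -0.01, 0.005] mid [0.477 0.303 0.231]
3 rows of [0.5, 0.5, 37.4] [-0.001, -0.003, 0.002] mid [0.471 0.27  0.187]
1388 ((464.99169921875, 229.56460571289062), (50.817481994628906, 51.81426239013672), 79.39659881591797)
```

View pics/w1.png

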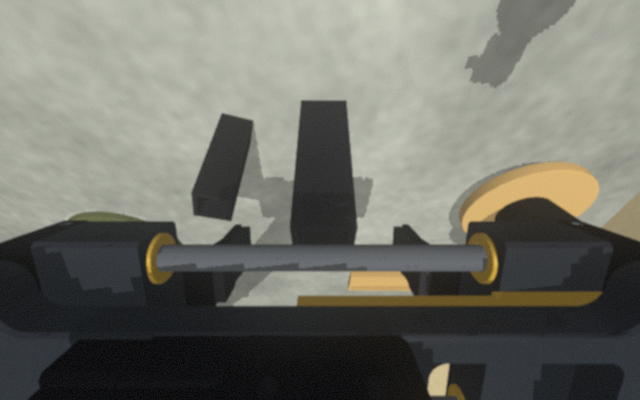

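The wrist picture shows the pot from (325,100) to (325,235), centred between the fingers at (240,240) and (405,240), with the small pot at (222,170) clear to the left. I advance and close.

Request:
drive_tool(
  moves=[
    [[0.5,0.5,37.3],[0,-0.003,0.002],0],
    [[0.5,0.5,37.3],[0,-0.003,0.002],0],
    [[0.5,0.5,37],[0,-0.003,0.002],0],
    [[0,0,0],[0,0,0],0],
    [[0,0,0],[0,0,0],0.5],
    [[0,0,0],[0,0,0],0.6],
    [[0,0,0],[0,0,0],0.7],
    [[0,0,0],[0,0,0],0.8],
    [[0,0,0],[0,0,0],0.9],
    [[0,0,0],[0,0,0],1],
    [[0,0,0],[0,0,0],1],
  ],
  newtons=45,
)

```text
time_s: 4.87
tool_pos: [0.4668, 0.2389, 0.1424]
tool_rot: [179.9, 38.0, 78.8]
force: [-1.2, 1.1, 2.1]
grip_width: 0.0536
grasp_force: 44.8
```

```bash
python3 - <<'E'
from h import *
o=env.get_obs();print(o['time_s'],o['tool_pos'],o['tool_rot'],np.round(o['qpos'],1),o['force'])
A=cur()
# up 30mm & shift +x 50
U=A.copy(); U[:3,3]+=[.04,.02,.045]; plan(U,A)
R=pose([.52,.12,.12],0,-11); R2=pose([.52,.12,.06],-52,-11)
plan(R,U);plan(R2,R)
E
```

```text
4.8667 [0.46683298 0.23889627 0.14243471] [179.88912413  37.97006794  78.79910998] [-61.   30.2  23.1  90.3  12.6  91.1 -52. ] [-1.17890591  1.07279575  2.07900895]
2 rows of [-3.0, 17.7, -26.1] [0.0, -0.0, -0.0] mid [0.487 0.249 0.165]
6 rows of [-16.9, 6.6, 18.7] [0.0, 0.11, -0.0] mid [0.512 0.184 0.166]
8 rows of [-3.3, 0.0, 7.2] [0.0, 0.113, 0.0] mid [0.518 0.112 0.093]
```

```bash
python3 - <<'E'
from h import *
A=cur()
U=A.copy(); U[:3,3]+=[.03,.0,.03]; plan(U,A,n=4)
R=pose([.52,.14,.16],0,-11); plan(R,U,n=8)
R2=pose([.52,.12,.06],-50,-11); plan(R2,R,n=12)
E
```

```text
4 rows of [-3.5, 7.4, -6.8] [0.0, -0.0, -0.0] mid [0.482 0.239 0.157]
8 rows of [-10.5, 5.2, 5.4] [0.0, 0.083, -0.0] mid [0.508 0.189 0.175]
12 rows of [-5.1, 0.3, 7.3] [0.0, 0.073, -0.0] mid [0.518 0.118 0.115]
```

Request:
drive_tool(
  moves=[
    [[-3.5,7.4,-6.8],[0,0,0],1],
    [[-3.5,7.4,-6.8],[0,0,0],1],
    [[-3.5,7.4,-6.8],[0,0,0],1],
    [[-3.5,7.4,-6.8],[0,0,0],1],
    [[-10.5,5.2,5.4],[0,0.083,0],1],
    [[-10.5,5.2,5.4],[0,0.083,0],1],
    [[-10.5,5.2,5.4],[0,0.083,0],1],
    [[-10.5,5.2,5.4],[0,0.083,0],1],
  ],
)

```text
time_s: 5.53
tool_pos: [0.5094, 0.1867, 0.176]
tool_rot: [179.8, 18.8, 78.8]
force: [-0.6, 0.4, -6.1]
grip_width: 0.054
grasp_force: 45.0
```

Request:
drive_tool(
  moves=[
    [[-10.5,5.2,5.4],[0,0.083,0],1],
    [[-10.5,5.2,5.4],[0,0.083,0],1],
    [[-10.5,5.2,5.4],[0,0.083,0],1],
    [[-10.5,5.2,5.4],[0,0.083,0],1],
    [[0,0,0],[0,0,0],1],
  ],
)

```text
time_s: 5.95
tool_pos: [0.5203, 0.1295, 0.163]
tool_rot: [179.9, 0.1, 78.2]
force: [-0.1, -2.8, -6.3]
grip_width: 0.0542
grasp_force: 45.0
```

```bash
python3 - <<'E'
from h import *
o=env.get_obs();print(o['time_s'],o['tool_pos'],o['tool_rot'],np.round(o['qpos'],1),o['force'])
R2=pose([.52,.12,.06],-50,-11); plan(R2,n=12)
p,P=cloud("side"); cv2.imwrite("pics/side2.png",p)
E
```

```text
5.95 [0.52029849 0.129501   0.16304991] [1.79915374e+02 1.35113778e-01 7.81929045e+01] [-42.6   8.   27.9 106.3  -3.9  66.6 -25.2] [-0.05833563 -2.79820784 -6.34688384]
12 rows of [-4.3, 0.1, 7.6] [0.001, 0.073, -0.001] mid [0.518 0.113 0.114]
```

View pics/side2.png

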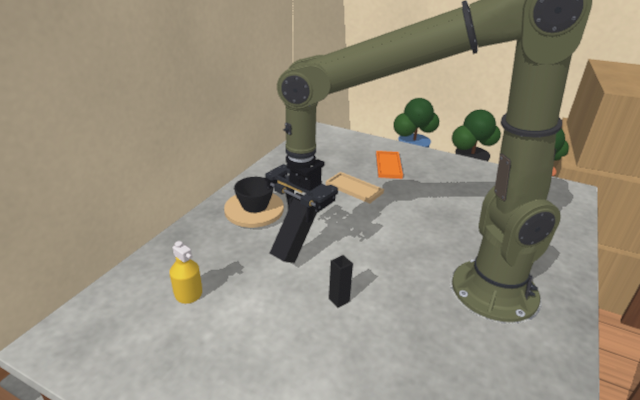

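The pot, with its foot at (285,255) px, hangs tilted in the fingers with no slip, and nothing is near it. I continue the swing.

Request:
drive_tool(
  moves=[
    [[-4.3,0,7.6],[0,0.073,0],1],
    [[-4.3,0,7.6],[0,0.073,0],1],
    [[-4.3,0,7.6],[0,0.073,0],1],
    [[-4.3,0,7.6],[0,0.073,0],1],
    [[-4.3,0,7.6],[0,0.073,0],1],
    [[-4.3,0,7.6],[0,0.073,0],1],
    [[-4.3,0,7.6],[0,0.073,0],1],
    [[-4.3,0,7.6],[0,0.073,0],1],
  ],
)

```text
time_s: 6.67
tool_pos: [0.5165, 0.1212, 0.0959]
tool_rot: [179.8, -33.5, 79.1]
force: [-1.9, -0.2, -7.1]
grip_width: 0.0537
grasp_force: 45.0
```

Request:
drive_tool(
  moves=[
    [[-4.3,0,7.6],[0,0.073,0],1],
    [[-4.3,0,7.6],[0,0.073,0],1],
    [[-4.3,0,7.6],[0,0.073,0],1],
    [[-4.3,0,7.6],[0,0.073,0],1],
    [[0,0,0],[0,0,0],1],
    [[0,0,0],[0,0,0],1],
  ],
)

```text
time_s: 7.17
tool_pos: [0.517, 0.1268, 0.0596]
tool_rot: [-179.8, -49.9, 78.7]
force: [0.2, -0.6, -5.8]
grip_width: 0.0537
grasp_force: 45.0
```

```bash
cat >> h.py <<'E'
def potpose(P,p,x0=.4,x1=.66,y0=.0,y1=.36,z0=.004):
    m=(p.max(2)<75)&(P[...,0]>x0)&(P[...,0]<x1)&(P[...,1]>y0)&(P[...,1]<y1)&(P[...,2]>z0)
    return m
E
python3 - <<'E'
from h import *
o=env.get_obs();print(o['time_s'],o['tool_pos'],o['tool_rot'],np.round(o['qpos'],1),o['force'])
R2=pose([.52,.12,.037],-51,-11); plan(R2)
p,P=cloud("side"); cv2.imwrite("pics/side3.png",cv2.resize(p[130:300,180:420],None,fx=3,fy=3))
E
```

```text
7.1667 [0.51702466 0.12675144 0.059578  ] [-179.77640662  -49.88542802   78.70040899] [-12.6  23.1  28.4 121.7 -69.3  68.6  49.3] [ 0.17290555 -0.5778932  -5.80080095]
1 rows of [-21.2, 4.3, 6.9] [0.0, 0.019, -0.003] mid [0.518 0.122 0.049]
```

View pics/side3.png

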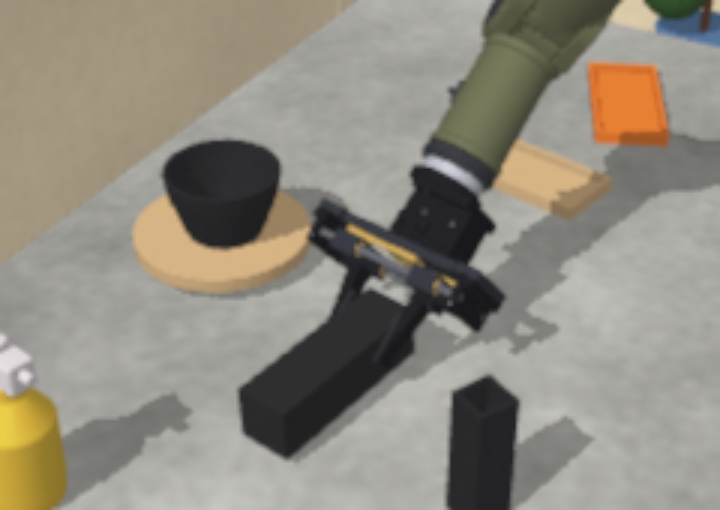

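```bash
python3 - <<'E'
from h import *
A=cur();R2=pose([.519,.1285,.042],-52,-11); plan(R2,n=3)
B=R2.copy();B[2,3]-=.002;plan(B,R2)
E
```

```text
3 rows of [-4.8, 0.3, 3.3] [0.0, 0.012, -0.0] mid [0.518 0.127 0.053]
1 rows of [-1.6, 0.0, 1.2] [-0.0, -0.0, 0.0] mid [0.519 0.126 0.043]
```

Request:
drive_tool(
  moves=[
    [[-4.8,0.3,3.3],[0,0.012,0],1],
    [[-4.8,0.3,3.3],[0,0.012,0],1],
    [[-4.8,0.3,3.3],[0,0.012,0],1],
    [[0,0,0],[0,0,0],1],
    [[0,0,0],[0,0,0],1],
  ],
)

```text
time_s: 7.63
tool_pos: [0.5186, 0.1268, 0.0449]
tool_rot: [179.8, -52.2, 79.1]
force: [0.2, 0.1, -6.1]
grip_width: 0.0536
grasp_force: 45.0
```

Request:
drive_tool(
  moves=[
    [[-1.6,0,1.2],[0,0,0],1],
    [[-1.6,0,1.2],[0,0,0],1],
    [[0,0,0],[0,0,0],1],
    [[0,0,0],[0,0,0],1],
  ],
)

```text
time_s: 7.97
tool_pos: [0.5189, 0.1269, 0.0415]
tool_rot: [179.8, -52.4, 79.0]
force: [-0.4, -0.5, -2.1]
grip_width: 0.0537
grasp_force: 45.0
```

Contact has started, since the vertical force fell from 6 N to 2 N. I lower slightly more and release slowly.

Request:
drive_tool(
  moves=[
    [[-1,0,0.8],[0,0,0],1],
    [[0,0,0],[0,0,0],1],
    [[0,0,0],[0,0,0],1],
  ],
  newtons=10,
)

```text
time_s: 8.22
tool_pos: [0.519, 0.1267, 0.0405]
tool_rot: [179.8, -52.4, 79.0]
force: [-1.5, -3.7, 5.5]
grip_width: 0.0542
grasp_force: 10.0
```

Request:
drive_tool(
  moves=[
    [[0,0,0],[0,0,0],0.35],
    [[0,0,0],[0,0,0],0.3],
    [[0,0,0],[0,0,0],0.2],
    [[0,0,0],[0,0,0],0],
    [[0,0,0],[0,0,0],0],
    [[0,0,0],[0,0,0],0],
    [[0,0,0],[0,0,0],0],
  ],
)

```text
time_s: 8.8
tool_pos: [0.5183, 0.1265, 0.0391]
tool_rot: [179.9, -52.3, 78.9]
force: [0.4, -0.0, -0.5]
grip_width: 0.0841
grasp_force: 0.0
```

```bash
python3 - <<'E'
from h import *
o=env.get_obs();print(o['time_s'],o['tool_pos'],o['tool_rot'],np.round(o['qpos'],1),o['force'])
A=cur();S=A.copy();S[:3,3]-=.11*A[:3,2];plan(S)
E
```

```text
8.8 [0.51830674 0.12653623 0.03906371] [179.89881651 -52.25965134  78.91909213] [-10.5  27.1  27.2 121.7 -73.   70.2  54.5] [ 0.44525131 -0.04222789 -0.54406755]
3 rows of [-0.0, 0.0, -36.7] [0.0, -0.0, -0.0] mid [0.51  0.084 0.073]
```

Request:
drive_tool(
  moves=[
    [[0,0,-36.7],[0,0,0],0],
    [[0,0,-36.7],[0,0,0],0],
    [[0,0,-36.7],[0,0,0],0],
    [[0,0,-36.7],[0,0,0],0],
    [[0,0,0],[0,0,0],0],
  ],
)

```text
time_s: 9.22
tool_pos: [0.498, 0.0055, 0.1327]
tool_rot: [179.2, -52.1, 79.0]
force: [0.2, -0.8, -0.5]
grip_width: 0.087
grasp_force: 0.0
```

```bash
python3 - <<'E'
from h import *
o=env.get_obs();print(o['time_s'],o['tool_pos'],o['tool_rot'],np.round(o['qpos'],1))
for n in("top","side"):
    p,P=cloud(n); m=potpose(P,p,.42,.62,.06,.30,.035)
    k,l,s,c=cv2.connectedComponentsWithStats(m.astype(np.uint8)); i=1+s[1:,4].argmax(); m=l==i
    q=(P[m][:,:2]*1000).astype(np.float32); print(n,m.sum(),cv2.minAreaRect(q),np.nanpercentile(P[m][:,2],[5,50,95]))
    cv2.imwrite(f"pics/{n}4.png",cv2.resize(p[130:300,150:390],None,fx=3,fy=3))
A=plan(pose([.535,.16,.22],-20,-11)); plan(pose([.537,.222,.14],20,-11),A)
E
```

```text
9.2167 [0.49802803 0.00547851 0.13268346] [179.1655189  -52.09616727  78.9758665 ] [ -3.6  19.8  35.5 117.1 -59.8  82.3  49.8]
top 930 ((525.4727172851562, 176.56764221191406), (177.39559936523438, 50.563629150390625), 78.73495483398438) [0.04797339 0.05429719 0.05959982]
side 1124 ((529.5167236328125, 177.4658203125), (184.45445251464844, 57.31370162963867), 78.56838989257812) [0.03852511 0.0539184  0.05701277]
5 rows of [35.8, 1.8, 5.0] [0.001, -0.113, -0.0] mid [0.514 0.079 0.187]
6 rows of [10.0, -1.6, 14.2] [0.0, -0.116, 0.0] mid [0.537 0.198 0.188]
```

View pics/side4.png

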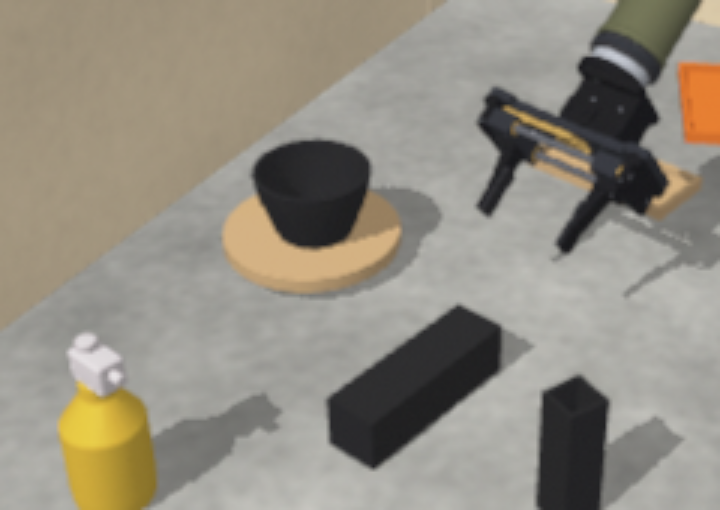

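The pot lies on its side at (415,385) px in the crop, released, with the centre at (0.528,0.177) and the axis at 78.7°. Next I grip it 48 mm from the foot.

Request:
drive_tool(
  moves=[
    [[35.8,1.8,5],[0,-0.113,0],0],
    [[35.8,1.8,5],[0,-0.113,0],0],
    [[35.8,1.8,5],[0,-0.113,0],0],
    [[35.8,1.8,5],[0,-0.113,0],0],
    [[35.8,1.8,5],[0,-0.113,0],0],
    [[10,-1.6,14.2],[0,-0.116,0],0],
    [[10,-1.6,14.2],[0,-0.116,0],0],
    [[10,-1.6,14.2],[0,-0.116,0],0],
    [[10,-1.6,14.2],[0,-0.116,0],0],
    [[10,-1.6,14.2],[0,-0.116,0],0],
    [[10,-1.6,14.2],[0,-0.116,0],0],
    [[0,0,0],[0,0,0],0],
  ],
)

```text
time_s: 10.32
tool_pos: [0.5241, 0.2183, 0.1274]
tool_rot: [-178.7, 16.6, 80.5]
force: [-2.4, 2.2, -1.3]
grip_width: 0.087
grasp_force: 0.0
```

```bash
python3 - <<'E'
from h import *
o=env.get_obs();print(o['time_s'],o['tool_pos'],o['tool_rot'],np.round(o['qpos'],1))
A=plan(pose([.536,.217,.075],20,-11.3)); plan(pose([.536,.217,.030],20,-11.3),A)
E
```

```text
10.3167 [0.5241217  0.21833726 0.12738972] [-178.67568382   16.64449353   80.45011245] [-47.7  22.1  19.2  95.3   5.1  75.4 -40.7]
2 rows of [8.3, 6.4, 23.3] [-0.007, -0.029, 0.015] mid [0.53  0.219 0.103]
2 rows of [7.7, 0.0, 21.1] [0.0, 0.0, 0.0] mid [0.536 0.218 0.055]
```

Request:
drive_tool(
  moves=[
    [[2,13,6],[-0.014,-0.058,0.03],0],
    [[0,0,0],[0,0,0],0],
    [[0,0,0],[0,0,0],0],
  ],
)

```text
time_s: 10.57
tool_pos: [0.541, 0.2084, 0.1276]
tool_rot: [179.5, 19.5, 77.8]
force: [-0.0, 0.3, 0.6]
grip_width: 0.0871
grasp_force: 0.0
```

```bash
python3 - <<'E'
from h import *
o=env.get_obs();print(o['tool_pos'],o['tool_rot'])
A=plan(pose([.536,.217,.030],20,-11.3),n=5)
E
```

```text
[0.54100402 0.20836677 0.12757721] [179.52034345  19.50464782  77.83547905]
5 rows of [8.0, -1.4, 17.3] [0.001, -0.002, -0.003] mid [0.539 0.213 0.08 ]
```

Request:
drive_tool(
  moves=[
    [[8,-1.4,17.3],[0.001,-0.002,-0.003],0],
    [[8,-1.4,17.3],[0.001,-0.002,-0.003],0],
    [[8,-1.4,17.3],[0.001,-0.002,-0.003],0],
    [[8,-1.4,17.3],[0.001,-0.002,-0.003],0],
    [[8,-1.4,17.3],[0.001,-0.002,-0.003],0],
    [[0,0,0],[0,0,0],0.3],
    [[0,0,0],[0,0,0],0.5],
    [[0,0,0],[0,0,0],0.7],
    [[0,0,0],[0,0,0],1],
    [[0,0,0],[0,0,0],1],
    [[0,0,0],[0,0,0],1],
  ],
  newtons=45,
)

```text
time_s: 11.48
tool_pos: [0.5382, 0.2172, 0.0359]
tool_rot: [179.9, 19.9, 78.4]
force: [-4.5, 2.1, 2.4]
grip_width: 0.0548
grasp_force: 2.1
```

```bash
python3 - <<'E'
from h import *
o=env.get_obs();print(o['tool_pos'],o['tool_rot'],o['force'])
A=cur();g=A[:3,3]+.003*A[:3,2]; print('g',g)
d=np.array([-.196,-.981,0]);m=np.array([.510,.089,0])  # bottom mouth edge pivot
u=np.array([0,0,1.])
ax=np.cross(u,d); # rotate mouth down
M=np.eye(4); M[:3,:3]=Ro.from_rotvec(ax*np.radians(35)).as_matrix(); M[:3,3]=m+[0,0,.004]-M[:3,:3]@m
plan(M@A,A,n=9)
E
```

```text
[0.53824841 0.21716438 0.03592478] [179.89922672  19.91316899  78.44058513] [-4.46846962  2.07553715  2.42098685]
g [0.53804883 0.21616226 0.03310415]
9 rows of [-5.6, 0.0, -7.8] [0.0, 0.068, 0.0] mid [0.535 0.201 0.076]
```

Request:
drive_tool(
  moves=[
    [[0,0,0],[0,0,0],1],
    [[0,0,0],[0,0,0],1],
    [[-5.6,0,-7.8],[0,0.068,0],1],
    [[-5.6,0,-7.8],[0,0.068,0],1],
    [[-5.6,0,-7.8],[0,0.068,0],1],
    [[-5.6,0,-7.8],[0,0.068,0],1],
    [[-5.6,0,-7.8],[0,0.068,0],1],
    [[-5.6,0,-7.8],[0,0.068,0],1],
    [[-5.6,0,-7.8],[0,0.068,0],1],
    [[-5.6,0,-7.8],[0,0.068,0],1],
    [[-5.6,0,-7.8],[0,0.068,0],1],
    [[0,0,0],[0,0,0],1],
  ],
)

```text
time_s: 12.48
tool_pos: [0.5293, 0.1677, 0.1071]
tool_rot: [179.9, -15.0, 78.1]
force: [-0.6, -2.0, -6.2]
grip_width: 0.0539
grasp_force: 45.0
```

Request:
drive_tool(
  moves=[
    [[0,0,0],[0,0,0],1],
    [[0,0,0],[0,0,0],1],
    [[0,0,0],[0,0,0],1],
    [[0,0,0],[0,0,0],1],
    [[0,0,0],[0,0,0],1],
    [[0,0,0],[0,0,0],1],
  ],
)

```text
time_s: 12.98
tool_pos: [0.5294, 0.1743, 0.1073]
tool_rot: [179.9, -15.0, 78.6]
force: [-0.4, 0.2, -5.0]
grip_width: 0.0534
grasp_force: 45.0
```

```bash
python3 - <<'E'
from h import *
o=env.get_obs();print(o['time_s'],o['tool_pos'],o['tool_rot'],o['force'])
p,P=cloud("side"); cv2.imwrite("pics/side5.png",cv2.resize(p[150:300,230:430],None,fx=4,fy=4))
E
```

```text
12.9833 [0.52936876 0.17433239 0.10731523] [179.88408744 -15.03830689  78.64113697] [-0.38266317  0.2477251  -5.01260336]
```

View pics/side5.png

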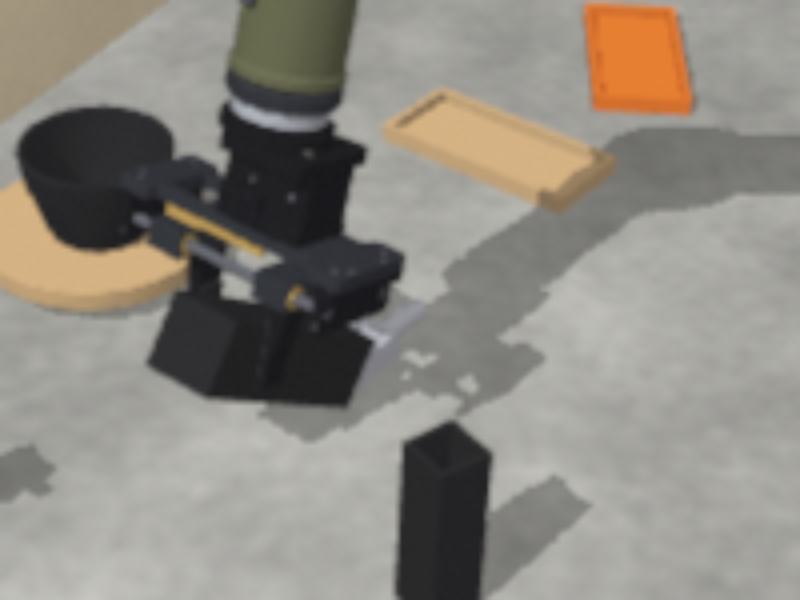

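The scoop's blade shows at (385,330) px, right at the mouth, with the handle out on the counter. I pull the pot straight back along its axis, still tilted, to free it.

```bash
python3 - <<'E'
from h import *
A=cur();B=A.copy();B[:3,3]+=.095*np.array([.196,.981,0])+[0,0,.003];plan(B,A,n=11)
E
```

```text
11 rows of [8.4, -0.0, 2.0] [0.0, -0.0, -0.0] mid [0.539 0.221 0.109]
```

Request:
drive_tool(
  moves=[
    [[8.4,0,2],[0,0,0],1],
    [[8.4,0,2],[0,0,0],1],
    [[8.4,0,2],[0,0,0],1],
    [[8.4,0,2],[0,0,0],1],
    [[8.4,0,2],[0,0,0],1],
    [[8.4,0,2],[0,0,0],1],
    [[8.4,0,2],[0,0,0],1],
    [[8.4,0,2],[0,0,0],1],
    [[8.4,0,2],[0,0,0],1],
    [[8.4,0,2],[0,0,0],1],
    [[8.4,0,2],[0,0,0],1],
    [[0,0,0],[0,0,0],1],
  ],
)

```text
time_s: 14.03
tool_pos: [0.5483, 0.2693, 0.1106]
tool_rot: [179.9, -15.2, 78.7]
force: [0.0, 0.6, -5.0]
grip_width: 0.0537
grasp_force: 45.0
```

```bash
python3 - <<'E'
from h import *
o=env.get_obs();print(o['time_s'],o['tool_pos'],o['tool_rot'],o['force'])
p,P=cloud("side"); t,Q=cloud("top")
cv2.imwrite("pics/both6.png",cv2.hconcat([cv2.resize(p[150:300,230:430],None,fx=2.0,fy=2.0),cv2.resize(t[150:300,190:390],None,fx=2.0,fy=2.0)]))
A=cur()
d=np.array([-.196,-.981,0]);ax=np.cross([0,0,1.],d)
g=A[:3,3]+.003*A[:3,2]; m=g+.134*(d*np.cos(np.radians(35))-np.array([0,0,1])*np.sin(np.radians(35))); m[2]=0
M=np.eye(4); M[:3,:3]=Ro.from_rotvec(-ax*np.radians(35)).as_matrix(); M[:3,3]=m-[0,0,.0]-M[:3,:3]@m
print(m); B=plan(M@A,A,n=10); print(B[:3,3])
E
```

```text
14.0333 [0.54828465 0.2693153  0.110609  ] [179.86982285 -15.15428189  78.69130758] [ 0.011239   0.5500482 -4.9508141]
[0.52687804 0.15986378 0.        ]
10 rows of [4.5, -0.0, 8.3] [-0.0, -0.061, -0.0] mid [0.554 0.294 0.072]
[0.55675461 0.30943755 0.02769944]
```

View pics/both6.png

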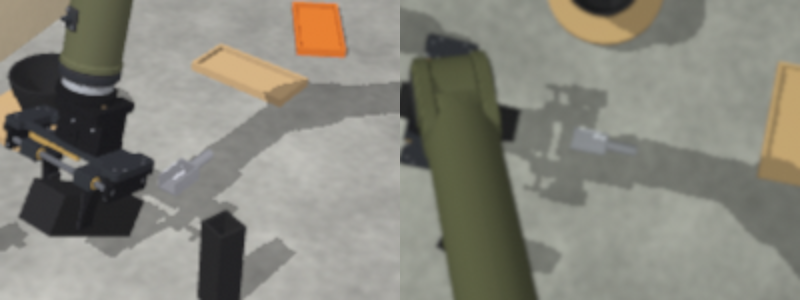

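The scoop lies free on the counter at left-crop (185,172) and right-crop (600,140), about 40 mm clear of the mouth. I level the pot and set it down.

```bash
python3 - <<'E'
from h import *
A=cur();d=np.array([-.196,-.981,0])
B=pose([.5568,.307,.0355],20,-11.3)
plan(B,n=10)
C=B.copy();C[2,3]-=.001;plan(C,B)
E
```

```text
10 rows of [4.4, 0.0, 7.2] [0.0, -0.061, -0.0] mid [0.554 0.293 0.078]
1 rows of [0.3, -0.0, 0.9] [0.0, 0.0, 0.0] mid [0.557 0.308 0.038]
```

Request:
drive_tool(
  moves=[
    [[4.4,0,7.2],[0,-0.061,0],1],
    [[4.4,0,7.2],[0,-0.061,0],1],
    [[4.4,0,7.2],[0,-0.061,0],1],
    [[4.4,0,7.2],[0,-0.061,0],1],
    [[4.4,0,7.2],[0,-0.061,0],1],
    [[4.4,0,7.2],[0,-0.061,0],1],
    [[4.4,0,7.2],[0,-0.061,0],1],
    [[4.4,0,7.2],[0,-0.061,0],1],
    [[4.4,0,7.2],[0,-0.061,0],1],
    [[4.4,0,7.2],[0,-0.061,0],1],
    [[0,0,0],[0,0,0],1],
    [[0,0,0],[0,0,0],1],
  ],
)

```text
time_s: 15.13
tool_pos: [0.5569, 0.3089, 0.038]
tool_rot: [179.9, 19.8, 78.5]
force: [1.0, -0.8, -4.6]
grip_width: 0.0539
grasp_force: 45.0
```

Request:
drive_tool(
  moves=[
    [[0.5,0,1.4],[0,0,0],1],
    [[0,0,0],[0,0,0],1],
    [[0,0,0],[0,0,0],1],
  ],
)

```text
time_s: 15.38
tool_pos: [0.5575, 0.3072, 0.0384]
tool_rot: [179.8, 19.8, 78.3]
force: [-0.1, 0.0, -4.8]
grip_width: 0.0538
grasp_force: 45.0
```

Request:
drive_tool(
  moves=[
    [[0.5,0,1.4],[0,0,0],1],
    [[0.3,0,1],[0,0,0],1],
    [[0,0,0],[0,0,0],1],
    [[0,0,0],[0,0,0],1],
  ],
)

```text
time_s: 15.72
tool_pos: [0.5574, 0.3079, 0.0359]
tool_rot: [179.8, 19.9, 78.4]
force: [0.1, -0.7, 0.7]
grip_width: 0.0539
grasp_force: 45.0
```

The pot is resting on the counter. I release it and retreat.

Request:
drive_tool(
  moves=[
    [[0,0,0],[0,0,0],0.35],
    [[0,0,0],[0,0,0],0.3],
    [[0,0,0],[0,0,0],0.2],
    [[0,0,0],[0,0,0],0],
    [[0,0,0],[0,0,0],0],
    [[0,0,0],[0,0,0],0],
    [[0,0,-30],[0,0,0],0],
    [[0,0,-35],[0,0,0],0],
    [[0,0,-35],[0,0,0],0],
    [[0,0,-35],[0,0,0],0],
    [[0,0,-35],[0,0,0],0],
    [[0,0,0],[0,0,0],0],
  ],
  newtons=15,
)

```text
time_s: 16.72
tool_pos: [0.5705, 0.3691, 0.2024]
tool_rot: [179.4, 19.3, 78.5]
force: [-0.4, 1.4, 0.7]
grip_width: 0.0867
grasp_force: 0.0
```

```bash
python3 - <<'E'
from h import *
o=env.get_obs();print(o['time_s'],o['tool_pos'],o['tool_rot'],np.round(o['qpos'],1))
for n in("side","top"):
    p,P=cloud(n)
    m=(P[...,2]>.006)&(P[...,2]<.05)&(P[...,0]>.38)&(P[...,0]<.6)&(P[...,1]>-.1)&(P[...,1]<.15)&(p.max(2)>70)
    k,l,s,c=cv2.connectedComponentsWithStats(m.astype(np.uint8))
    if k>1:
        i=1+s[1:,4].argmax(); m=l==i; q=P[m]; print(n,m.sum(),cv2.minAreaRect((q[:,:2]*1000).astype(np.float32)),np.percentile(q[:,2],[5,50,95]),s[i])
    m=potpose(P,p,.42,.68,.12,.40,.035)
    k,l,s,c=cv2.connectedComponentsWithStats(m.astype(np.uint8)); i=1+s[1:,4].argmax(); m=l==i
    print('pot',cv2.minAreaRect((P[m][:,:2]*1000).astype(np.float32)),np.percentile(P[m][:,2],[5,50,95]))
A=plan(pose([.51,.02,.25],0,-11))
E
```

```text
16.7167 [0.57045246 0.36914775 0.20237803] [179.43370524  19.28092546  78.49411095] [-52.7  34.5  18.3  69.1   3.   91.8 -47.8]
side 236 ((502.05499267578125, 21.17648696899414), (108.68338775634766, 38.98255920410156), 82.12995147705078) [0.0070809  0.01808557 0.02589544] [309 225  27  22 236]
pot ((549.6041259765625, 268.86053466796875), (183.3765411376953, 57.47438430786133), 79.37710571289062) [0.0385128  0.05391852 0.05695487]
top 163 ((500.23602294921875, 19.872283935546875), (107.95391082763672, 38.3382453918457), 79.0681381225586) [0.00748439 0.01894388 0.02852776] [274 213  35  15 163]
pot ((575.5821533203125, 368.07733154296875), (63.88182830810547, 195.3543243408203), 89.7894287109375) [0.26297018 0.29372933 0.38483719]
10 rows of [-35.7, 1.0, 1.0] [0.0, 0.034, -0.001] mid [0.539 0.195 0.24 ]
```

Request:
drive_tool(
  moves=[
    [[-35.7,1,1],[0,0.034,-0.001],0],
    [[-35.7,1,1],[0,0.034,-0.001],0],
    [[-35.7,1,1],[0,0.034,-0.001],0],
    [[-35.7,1,1],[0,0.034,-0.001],0],
    [[-35.7,1,1],[0,0.034,-0.001],0],
    [[-35.7,1,1],[0,0.034,-0.001],0],
    [[-35.7,1,1],[0,0.034,-0.001],0],
    [[-35.7,1,1],[0,0.034,-0.001],0],
    [[-35.7,1,1],[0,0.034,-0.001],0],
    [[-35.7,1,1],[0,0.034,-0.001],0],
    [[0,0,0],[0,0,0],0],
    [[0,0,0],[0,0,0],0],
  ],
)

```text
time_s: 17.82
tool_pos: [0.5082, 0.0152, 0.2524]
tool_rot: [-179.9, 0.4, 78.7]
force: [1.1, 0.5, 0.2]
grip_width: 0.087
grasp_force: 0.0
```

```bash
python3 - <<'E'
from h import *
o=env.get_obs();print(o['time_s'],o['tool_pos'],o['tool_rot'],np.round(o['qpos'],1))
p,P=cloud("wrist"); cv2.imwrite("pics/w7.png",p)
m=(P[...,2]>.005)&(P[...,2]<.04)&(P[...,0]>.38)&(P[...,0]<.6)&(P[...,1]>-.09)&(P[...,1]<.12)&(p.min(2)>60)
k,l,s,c=cv2.connectedComponentsWithStats(m.astype(np.uint8)); i=1+s[1:,4].argmax(); q=P[l==i]
r=cv2.minAreaRect((q[:,:2]*1000).astype(np.float32)); print(len(q),r)
a=np.radians(r[2] if r[1][0]>r[1][1] else r[2]+90); a=a if np.sin(a)>0 else a+np.pi
e=np.array([np.cos(a),np.sin(a)]); f=np.array([-e[1],e[0]]); c0=np.array(r[0])/1000
t=(q[:,:2]-c0)@e; w=(q[:,:2]-c0)@f
for b in np.arange(-.06,.06,.015):
    k=(t>=b)&(t<b+.015)
    if k.sum()>5: print(round(b*1000),k.sum(),np.percentile(w[k]*1000,[2,98]).round(1),np.percentile(q[k][:,2],[5,50,97]).round(4))
for y in('top','side'):
    p,P=cloud(y);hs=cv2.cvtColor(p,cv2.COLOR_BGR2HSV); m=(hs[...,0]<25)&(hs[...,1]>70)&(abs(P[...,0]-.53)<.13)&(abs(P[...,1]+.287)<.09)&(P[...,2]>-.01)
    print(y,m.sum(),cv2.minAreaRect((P[m][:,:2]*1000).astype(np.float32)))
E
```

```text
17.8167 [0.50822298 0.01517645 0.25241828] [-179.91626982    0.40262709   78.6599017 ] [-34.    0.3  29.3 103.1   0.2  76.9 -16. ]
778 ((500.7101745605469, 18.408103942871094), (104.73258209228516, 33.53248596191406), 78.89627838134766)
-60 56 [-7.2  8.2] [0.0131 0.0187 0.021 ]
-45 128 [-7.3  8. ] [0.014 0.019 0.021]
-30 128 [-7.4  7.8] [0.0147 0.0185 0.0206]
-15 167 [-15.5  15. ] [0.0153 0.0203 0.0248]
0 109 [-16.8  16.1] [0.012  0.0218 0.0246]
15 72 [-16.7  15.9] [0.0127 0.0231 0.0245]
30 74 [-16.7  16.6] [0.0093 0.023  0.025 ]
45 44 [-16.7  16.5] [0.0068 0.0231 0.0245]
top 1673 ((530.8604736328125, -287.67181396484375), (93.92792510986328, 190.5260009765625), 78.57701873779297)
side 848 ((536.5443725585938, -298.91912841796875), (124.7356185913086, 204.7625274658203), 77.43023681640625)
```

View pics/w7.png

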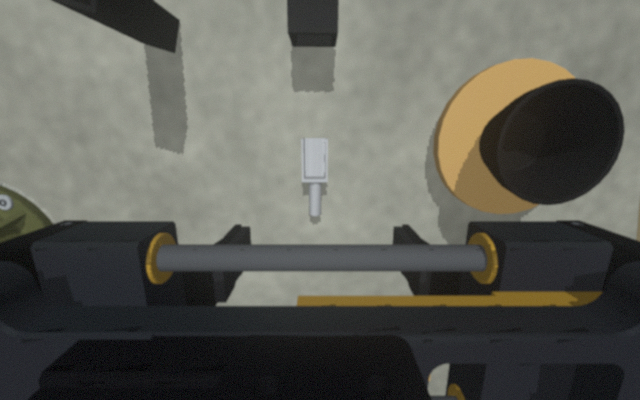

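The wrist picture shows the scoop lying flat at (315,175), handle at (315,200) pointing towards the robot's right, and the empty pot at (313,25). Its axis height of about 12 mm and its size both check, so I grip the handle.

```bash
python3 - <<'E'
from h import *
A=plan(pose([.496,-.0055,.08],0,-11)); plan(pose([.496,-.0055,.0215],0,-11),A)
E
```

```text
5 rows of [-5.4, -1.5, 33.9] [-0.0, 0.002, 0.001] mid [0.502 0.007 0.168]
2 rows of [0.0, 0.0, 29.3] [0.0, 0.0, 0.0] mid [ 0.496 -0.006  0.054]
```

Request:
drive_tool(
  moves=[
    [[-5.4,-1.5,33.9],[0,0.002,0],0],
    [[-5.4,-1.5,33.9],[0,0.002,0],0],
    [[-5.4,-1.5,33.9],[0,0.002,0],0],
    [[-5.4,-1.5,33.9],[0,0.002,0],0],
    [[-5.4,-1.5,33.9],[0,0,0],0],
    [[0,0,0],[0,0,0],0.2],
    [[0,0,0],[0,0,0],0.2],
  ],
)

```text
time_s: 18.55
tool_pos: [0.4956, -0.0056, 0.0826]
tool_rot: [-179.8, 0.1, 79.2]
force: [0.5, -0.5, 0.3]
grip_width: 0.0801
grasp_force: 0.0
```

```bash
python3 - <<'E'
from h import *
print(cur()[:3,3],env.get_obs()['tool_rot'])
plan(pose([.496,-.0055,.022],0,-11),n=3)
E
```

```text
[ 0.49558615 -0.00562627  0.08258762] [-1.79760079e+02  7.55172590e-02  7.91708790e+01]
3 rows of [0.1, 0.2, 19.2] [-0.001, 0.0, 0.001] mid [ 0.496 -0.006  0.054]
```

Request:
drive_tool(
  moves=[
    [[0,0.2,19.2],[0,0,0],0.2],
    [[0,0.2,19.2],[0,0,0],0.2],
    [[0,0.2,19.2],[0,0,0],0.2],
    [[0,0,0],[0,0,0],0.3],
    [[0,0,0],[0,0,0],0.5],
    [[0,0,0],[0,0,0],0.7],
    [[0,0,0],[0,0,0],0.9],
    [[0,0,0],[0,0,0],1],
    [[0,0,0],[0,0,0],1],
    [[0,0,0],[0,0,0],1],
    [[0,0,0],[0,0,0],1],
  ],
  newtons=15,
)

```text
time_s: 19.47
tool_pos: [0.4978, -0.0066, 0.0268]
tool_rot: [180.0, -0.1, 79.1]
force: [-0.4, 0.4, -0.2]
grip_width: 0.0245
grasp_force: 0.4
```

```bash
python3 - <<'E'
from h import *
print(env.get_obs()['force'],cur()[:3,3],env.get_obs()['grasp_force'],env.get_obs()['grip_width'])
e=np.array([np.cos(np.radians(-13)),np.sin(np.radians(-13))]); g=np.array([.531,-.287])-.026*e; print(g)
A=cur();U=A.copy();U[2,3]+=.11;plan(U,A)
B=plan(pose([g[0],g[1],.13],0,-103),U)
C=plan(pose([g[0],g[1],.032],0,-103),B)
E
```

```text
[-0.43643728  0.38898063 -0.21414884] [ 0.49784862 -0.00661973  0.02681832] 0.38007957860827446 0.024513596125053973
[ 0.50566638 -0.28115127]
3 rows of [0.0, 0.0, -36.7] [0.0, -0.0, -0.0] mid [ 0.498 -0.007  0.082]
14 rows of [-12.5, 18.0, 0.3] [-0.0, -0.0, 0.115] mid [ 0.56  -0.142  0.135]
3 rows of [0.0, 0.0, 32.7] [0.0, 0.0, 0.0] mid [ 0.506 -0.281  0.084]
```

Request:
drive_tool(
  moves=[
    [[0,0,1.5],[0,0,0],1],
    [[0,0,0],[0,0,0],1],
    [[0,0,0],[0,0,0],1],
    [[0,0,0],[0,0,0],1],
    [[0,0,0],[0,0,0],1],
    [[0,0,0],[0,0,0],1],
  ],
  newtons=25,
)

```text
time_s: 19.97
tool_pos: [0.4977, -0.0066, 0.025]
tool_rot: [180.0, -0.1, 79.1]
force: [0.1, -0.2, 0.7]
grip_width: 0.0162
grasp_force: 25.0
```

Request:
drive_tool(
  moves=[
    [[0,0,-15],[0,0,0],1],
    [[0,0,-30],[0,0,0],1],
    [[0,0,-30],[0,0,0],1],
    [[0,0,-30],[0,0,0],1],
    [[0,0,0],[0,0,0],1],
    [[0,0,0],[0,0,0],1],
  ],
)

```text
time_s: 20.47
tool_pos: [0.4988, -0.0067, 0.1314]
tool_rot: [179.8, -0.2, 79.1]
force: [-0.9, 0.0, -1.8]
grip_width: 0.0159
grasp_force: 25.0
```

```bash
python3 - <<'E'
from h import *
o=env.get_obs();print(o['force'],o['tool_pos'],o['tool_rot'],o['grasp_force'],o['grip_width'])
for n in('side','wrist'):
    p,P=cloud(n); Z=P[...,2]
    m=(Z>.08)&(Z<.128)&(abs(P[...,0]-.502)<.04)&(P[...,1]>.006)&(P[...,1]<.1)&(p.min(2)>70)
    q=P[m]; print(n,m.sum(), np.nanmin(q,0).round(3) if m.any() else 0,np.nanmax(q,0).round(3) if m.any() else 0)
    if m.sum()>20: c=q.mean(0); v=np.linalg.svd(q-c)[2][0]; print(c.round(3),v.round(3))
U=cur()
B=plan(pose([.5057,-.2812,.13],0,-103),U)
E
```

```text
[-0.86726164  0.0108467  -1.75836828] [ 0.49876516 -0.00665189  0.13137914] [ 1.79796672e+02 -1.54934944e-01  7.90816894e+01] 24.981842637062073 0.015876911537195917
side 221 [0.486 0.007 0.106] [0.532 0.073 0.128]
[0.511 0.042 0.117] [-0.194 -0.979  0.07 ]
wrist 6540 [0.485 0.006 0.105] [0.529 0.072 0.128]
[0.508 0.04  0.112] [-0.189 -0.965  0.181]
14 rows of [-12.4, 18.0, -0.3] [-0.0, 0.0, 0.115] mid [ 0.559 -0.142  0.131]
```

The scoop is held level. I carry it to the tray, turning it.

Request:
drive_tool(
  moves=[
    [[-12.4,18,-0.3],[0,0,0.115],1],
    [[-12.4,18,-0.3],[0,0,0.115],1],
    [[-12.4,18,-0.3],[0,0,0.115],1],
    [[-12.4,18,-0.3],[0,0,0.115],1],
    [[-12.4,18,-0.3],[0,0,0.115],1],
    [[-12.4,18,-0.3],[0,0,0.115],1],
    [[-12.4,18,-0.3],[0,0,0.115],1],
    [[-12.4,18,-0.3],[0,0,0.115],1],
    [[-12.4,18,-0.3],[0,0,0.115],1],
    [[-12.4,18,-0.3],[0,0,0.115],1],
    [[-12.4,18,-0.3],[0,0,0.115],1],
    [[-12.4,18,-0.3],[0,0,0.115],1],
  ],
)

```text
time_s: 21.57
tool_pos: [0.5311, -0.2471, 0.1312]
tool_rot: [-180.0, 0.2, -0.3]
force: [-1.0, -0.1, -0.9]
grip_width: 0.0162
grasp_force: 25.0
```

Request:
drive_tool(
  moves=[
    [[-12.4,18,-0.3],[0,0,0.115],1],
    [[-12.4,18,-0.3],[0,0,0.115],1],
    [[0,0,0],[0,0,0],1],
    [[0,0,0],[0,0,0],1],
  ],
)

```text
time_s: 21.9
tool_pos: [0.5036, -0.2817, 0.1322]
tool_rot: [-180.0, 0.2, -13.3]
force: [0.6, 1.1, -2.2]
grip_width: 0.0159
grasp_force: 25.0
```

```bash
python3 - <<'E'
from h import *
o=env.get_obs();print(o['force'],o['tool_pos'],o['tool_rot'],np.round(o['qpos'],1),o['grip_width'])
p,P=cloud("wrist");hs=cv2.cvtColor(p,cv2.COLOR_BGR2HSV)
m=(hs[...,0]<25)&(hs[...,1]>70)&(P[...,2]<.025)&(P[...,2]>-.01)&(abs(P[...,0]-.53)<.13)&(abs(P[...,1]+.287)<.09)
print('tray',m.sum(),cv2.minAreaRect((P[m][:,:2]*1000).astype(np.float32)))
p,P=cloud("side"); Z=P[...,2]
m=(Z>.08)&(Z<.135)&(abs(P[...,0]-.55)<.08)&(abs(P[...,1]+.29)<.04)&(hs[...,1]<400)&(p.min(2)>75)
q=P[m]; print('scoop',m.sum(),np.percentile(q,[2,98],axis=0).round(3))
cv2.imwrite("pics/s8.png",cv2.resize(p[90:240,300:440],None,fx=4,fy=4))
C=plan(pose([.5057,-.2812,.05],0,-103))
E
```

```text
[ 0.57172433  1.06900802 -2.16242094] [ 0.50360737 -0.28169855  0.13223981] [-1.79967843e+02  1.68932122e-01 -1.33042620e+01] [-17.4  20.1  52.8 103.  -17.5  65.7 -62.3] 0.015902212044729944
tray 9286 ((544.4657592773438, -289.8227233886719), (96.28325653076172, 172.33473205566406), 79.1344985961914)
scoop 157 [[ 0.48  -0.307  0.108]
 [ 0.583 -0.263  0.133]]
3 rows of [0.2, 0.6, 26.5] [-0.001, 0.001, -0.0] mid [ 0.506 -0.28   0.093]
```

View pics/s8.png

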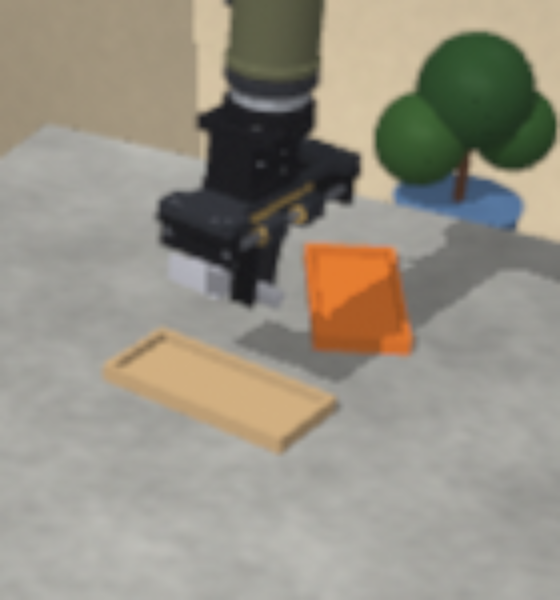

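The scoop hangs lengthwise over the hinoki tray; in the crop it is at (220,280), above the tray at (220,385). I lower it, then open only part way so the finger backs clear the tray walls.

Request:
drive_tool(
  moves=[
    [[0.5,1,25],[0,0,0],1],
    [[0.5,0,25],[0,0,0],1],
    [[0,0,20],[0,0,0],1],
    [[0,0,12],[0,0,0],1],
    [[0,0,8],[0,0,0],1],
    [[0,0,4],[0,0,0],1],
    [[0,0,0],[0,0,0],1],
    [[0,0,0],[0,0,0],1],
  ],
)

```text
time_s: 22.67
tool_pos: [0.5072, -0.2821, 0.0407]
tool_rot: [-179.9, -0.1, -13.1]
force: [0.1, 0.4, -0.5]
grip_width: 0.0163
grasp_force: 25.0
```

Request:
drive_tool(
  moves=[
    [[0,0,3],[0,0,0],1],
    [[0,0,2],[0,0,0],1],
    [[0,0,2],[0,0,0],1],
    [[0,0,0],[0,0,0],1],
    [[0,0,0],[0,0,0],1],
  ],
)

```text
time_s: 23.08
tool_pos: [0.5065, -0.2819, 0.033]
tool_rot: [-179.9, -0.0, -13.2]
force: [0.8, -0.2, -1.2]
grip_width: 0.016
grasp_force: 25.0
```

Request:
drive_tool(
  moves=[
    [[0,0,1],[0,0,0],1],
    [[0,0,1],[0,0,0],1],
    [[0,0,0],[0,0,0],1],
    [[0,0,0],[0,0,0],1],
  ],
)

```text
time_s: 23.42
tool_pos: [0.5067, -0.2819, 0.0311]
tool_rot: [-179.9, -0.0, -13.2]
force: [-1.0, 0.1, 1.2]
grip_width: 0.0161
grasp_force: 25.0
```

Contact with the tray floor. I open part way and lift.

Request:
drive_tool(
  moves=[
    [[0,0,0],[0,0,0],0.75],
    [[0,0,0],[0,0,0],0.68],
    [[0,0,0],[0,0,0],0.65],
    [[0,0,0],[0,0,0],0.65],
    [[0,0,0],[0,0,0],0.65],
    [[0,0,-10],[0,0,0],0.65],
    [[0,0,-25],[0,0,0],0.65],
    [[0,0,-35],[0,0,0],0.65],
    [[0,0,-35],[0,0,0],0.65],
    [[0,0,-35],[0,0,0],0.65],
    [[-30,0,-20],[0,0,0],0.65],
    [[0,0,0],[0,0,0],0.65],
  ],
)

```text
time_s: 24.42
tool_pos: [0.4757, -0.2777, 0.1965]
tool_rot: [-179.8, -0.4, -13.4]
force: [-0.8, -1.0, -0.6]
grip_width: 0.0306
grasp_force: 0.0
```

```bash
python3 - <<'E'
from h import *
o=env.get_obs();print(o['time_s'],o['force'],o['tool_pos'],o['grip_width'])
n="wrist"; p,P=cloud(n);hs=cv2.cvtColor(p,cv2.COLOR_BGR2HSV);X,Y,Z=P[...,0],P[...,1],P[...,2]
b=(abs(X-.53)<.12)&(abs(Y+.287)<.08)
t=b&(hs[...,0]<25)&(hs[...,1]>70)&(Z<.025)&(Z>-.01); s=b&(hs[...,1]<50)&(Z>.012)&(Z<.045)&(p.min(2)>60)
for m in(t,s): print(n,m.sum(),cv2.minAreaRect((P[m][:,:2]*1000).astype(np.float32)) if m.sum() else 0,np.percentile(P[m][:,2],[5,50,95]).round(3) if m.sum() else 0)
p,P=cloud("side")
for n in("side",):
    hs=cv2.cvtColor(p,cv2.COLOR_BGR2HSV);X,Y,Z=P[...,0],P[...,1],P[...,2]
    b=(abs(X-.53)<.12)&(abs(Y+.287)<.08)
    t=b&(hs[...,0]<25)&(hs[...,1]>70)&(Z<.025)&(Z>-.01); s=b&(hs[...,1]<50)&(Z>.015)&(Z<.045)&(p.min(2)>60)
    for m in(t,s): print(n,m.sum(),cv2.minAreaRect((P[m][:,:2]*1000).astype(np.float32)) if m.sum() else 0)
    m=potpose(P,p,.42,.68,.12,.40,.035);k,l,st,c=cv2.connectedComponentsWithStats(m.astype(np.uint8)); m=l==1+st[1:,4].argmax()
    print('pot',cv2.minAreaRect((P[m][:,:2]*1000).astype(np.float32)),np.percentile(P[m][:,2],[5,50,95]))
cv2.imwrite("pics/s9.png",cv2.resize(p[90:300,200:440],None,fx=2.8,fy=2.8))
E
```

```text
24.4167 [-0.76589473 -0.98351247 -0.61897493] [ 0.47567355 -0.27772766  0.19652453] 0.030593561440065014
wrist 11848 ((532.8168334960938, -287.7491760253906), (95.2251968383789, 199.7555389404297), 78.93701171875) [0.004 0.006 0.016]
wrist 1118 ((533.000244140625, -287.5870666503906), (33.21249771118164, 103.43567657470703), 77.2291259765625) [0.021 0.026 0.03 ]
side 626 ((531.392333984375, -298.5525817871094), (123.43070220947266, 192.49974060058594), 79.56554412841797)
side 180 ((559.0843505859375, -302.06939697265625), (78.98775482177734, 155.45147705078125), 89.26274871826172)
pot ((550.4317016601562, 268.978271484375), (182.41363525390625, 58.181888580322266), 77.77615356445312) [0.03858485 0.05397449 0.05675915]
```

View pics/s9.png

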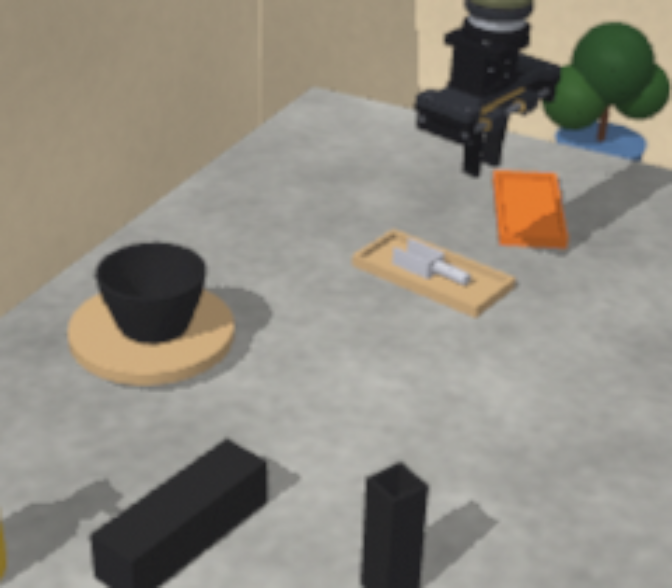

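The scoop lies flat and centred in the hinoki tray at (432,265), within about 1 mm and 2° of it. The pot lies level on the counter at (180,515), clear of the tray. I hand it in.

```bash
python3 -c "
from cell import env
print(env.sign_off())"
```

```text
the job is handed in; nothing more can be done
None
```

The job is handed in at about 25 s of the 72 s allowed: the last check showed the scoop flat and lengthwise in the hinoki tray, within about 1 mm and 2° of its centre and line, and the empty pot level on its side clear of the tray; the hand-in returned no verdict.

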